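Shut the cooker valve under the sliding cover

TASK

Cooking is over: shut the valve in the white service box on the kitchen table. Push the box's cover by its ridge all the way back to uncover the two valve handles, then push the marked handle (the one ending in a round head) clockwise a quarter turn until it is fully shut, square across its pipe. Leave the cover back, leave the plain handle as it is, and do not move or pick up anything else on the table.

Things in the scene. Friction and masses are not known exactly. Their poses are not given: they have to be found in the camera images.
- box: White fixed service box, 375 (x) x 340 (y) x 64 mm high. Origin on the table, midway across, 105 from its near end; x points to its far end (away from the robot within 0.35 rad), y left. Near part: open well, inner x -95 to 80, y -160 to 160, floor at height 6, with two valves side by side under the cover. Far part, to x 270: closed flat deck at height 64.
- cover (a joint): How far the cover has slid along the box's +x, m: starts 0 to 0.015 over the well; 0.17 = fully back at its stop over the deck. Flat aluminium plate 185 (x) x 310 (y) x 6 mm, top at height 71, captive in guides (cannot be lifted). Takes about 3 N to slide, stays where left. Fully back, its near edge is at box x +67 mm.
- cover_ridge (a point): Top middle of the straight ridge across the cover, at height 94 mm. The ridge is 130 long (box y), 14 thick (box x), stands 23 above the plate, its centre line 32 from the cover's near edge; push on its near face. Moves with the cover.
- valve_marked: Brass body of the marked valve, fixed in the well at box x +20 and box y -72 or +58 mm (varies). Origin on its handle's vertical turning axis, on the well floor, 6 above the table; axes as the box's. Its pipe runs along the box's x, pipe top 27 above the table, valve body top 33.
- marked_handle (a joint): Angle of the marked handle, rad: 0 = open, pointing to the box's -x (near end, along its pipe); grows clockwise from above, towards the box's +y (left); 1.571 = shut, at its stop, pointing to the box's +y, square to the pipe. Starts 0 to 0.3. Takes about 0.15 N m (2 to 3 N near its end), stays where left.
- marked_end (a point): Top centre of the round head of the marked handle, 68 mm from the turning axis, at height 58. The handle is a steel bar 14 wide ending in a round flat head 34 across (outer end 85 from the axis). Head spans heights 38 to 58, bar 38 to 56. Moves with the handle.
- valve_plain: Brass body of the other valve, in the other of the two places; 130 mm from the marked one, origin and axes likewise.
- plain_end (a point): Point on top of the other handle, 68 mm from its axis, at height 56: a plain straight steel bar 14 wide, 18 high, 85 long, square-ended, no head. Points to the box's near end, turned 0 to 0.3 rad towards box +y; turns as easily as the marked one.
- tumbler: brown paper-board cup, 90 tall, 72 across, standing left of the box; origin at the centre of its underside (mm).
- bowl: white ceramic bowl, 50 tall, 110 across, standing right of the box; origin at the centre of its underside (mm).
- remote: black remote control lying flat in front of the box, 45 x 170 x 18; origin at the centre of its underside (mm).
- jar: glass jar with steel lid, 85 tall, 64 across, left of the box, beyond the cup; origin at the centre of its underside (mm).
- mug: blue ceramic mug, 92 tall, 80 across without its handle, right of the box, beyond the bowl; origin at the centre of its underside (mm).

How it is judged:
By the outcome, as a careful person would: the job done as asked, in the order asked, and still so for the second after the job is handed in, with the robot touching nothing.
It also fails if it takes over 45 s, if anything falls off the work surface, if the arm or the gripper's body presses on something with over 40 N, if the wrist force passes 120 N, or if a joint passes its speed limit or range.

ROBOT

A 6-joint arm with a two-finger parallel gripper is mounted at the origin on the work surface. World frame = base frame: x ahead of the robot, y to its left, z up, the work surface at z = 0. Lengths are in mm, angles in rad, forces in N, time in s.
With the tool pointing down it reaches from about 350 to 775 mm from the base axis. Payload 7.3 kg.
Tool frame: the origin (TCP) lies midway between the tips of the shut fingers; the grasp point (between the pads) lies 19 mm behind it; y points along the fingers, x is the direction in which the jaws open and shut, and the axes are right-handed (so a half turn about y gives the same grasp; the last joint's range is limited). The gripper opens to 92 mm and grips with 3 to 60 N. Pads are 19 mm wide; open, the fingers measure 130 mm over their backs; the gripper's body (75 mm by 190 mm) begins 47 mm behind the grasp point.
Start: joints at [-1.294, 0.342, 1.524, -0, 1.275, -0.146], TCP at [215.44, -478.784, 189.941] pointing down, gripper open.
Joint ranges: [-2.53, 2.53], [-0.77, 2.02], [0.04, 2.7], [-1, 4.14], [0.28, 2.66], [-3.11, 3.11]. Speed limits (rad/s): [2.57, 2.57, 3.14, 3.14, 3.14, 3.14].

INTERFACE

Orientations are given as a unit quaternion [w, x, y, z].
In Python, from cell import manip, get_image gives the robot as it stands.
- The arm moves only by the shell command python3 -m crank 'ROWS'. ROWS is JSON, a list of rows, each a list of 5 numbers: the opening, from 0 (shut) to 1 (fully open), then the shift along the world's x, y, z in units of 50 mm (1.0 is 50 mm), then the turn about the world's z in units of 6 degrees (1.0 is 6 degrees). In form: [[claw, tx, ty, tz, spin], ...]. A call has exactly 8 rows; each row is the pose to reach, as a shift and turn from the pose commanded when the call began; what a row does not reach only later rows make up. A row lasts 1/8 s, in which the tool goes at most 62.5 mm and 10.7 degrees, less where a joint would pass 70% of its speed; a pose out of reach is approached as far as the arm can. A call with a gripper value outside its range is refused whole. The fingers move at their own pace and stop on an object; the grip force is fixed at half the most. Time passes only in rows, so rows that repeat a pose let the fingers close, or fill a call up. It gives the time, the measured TCP pose, the force and the opening at its end, in the units of the state.
- manip.get_state(): the state, without advancing time (a new reading comes with each control period).
- get_image(name): name is "side" or "top"; returns a dict with "frame" (480x640x3 uint8, blue, green, red), "range_z" (480x640 float32, mm along the optical axis (not along the pixel's ray), 0 where there is no reading), "camera_matrix" (3x3 intrinsics, pixels), "extrinsics" (4x4, takes a point from world to camera coordinates). Camera axes: x right, y down, z forward; pixel columns grow to the right and rows downward; lengths in mm; the calibration is good to about 2 mm. A picture is of the moment at which its call begins.
- manip.job_done(): hands the job in, once; it reports no verdict.
The state is a dict: "time_s": time; "joint_pos": joint angles; "qd": joint speeds; "tau": joint torques, N m; "tcp_pos": TCP position; "eef_rot": TCP orientation; "wrist_force": force on the tool from outside, world axes, zero at the start; "torque": the same for the moment, N m; "finger_gap": finger opening in mm.
Only numpy, scipy, OpenCV 4.12 (cv2) and the standard library are available. Lean on these libraries where they do the work, as an engineer would, in place of code of your own. Each camera call takes 0.05 s, during which the arm holds its last target. There are 200 camera calls.

## Working session

There is one attempt and no reset: what is moved stays moved. The work goes in short steps, Python scripts to look and compute and a shell command to move; the robot and the scene stay as the last step left them, time stands still between calls to the robot, and variables do not carry over. Pictures are saved under pics/ and viewed, about 8 in all and at most 12, crops included, and the job is handed in when it is done.

```bash
mkdir -p pics; ls; cat > h.py <<'E'
import numpy as np,cv2
from cell import manip,get_image
def shot(n,f=None):
    d=get_image(n)
    if f: cv2.imwrite('pics/'+f,d['frame'])
    return d
def world(d,u,v,z=None):
    "pixel -> world: by depth, or on plane z"
    K=d['camera_matrix'];E=d['extrinsics'];R,t=E[:3,:3],E[:3,3]
    r=R.T@np.linalg.solve(K,[u,v,1.]);c=-R.T@t
    if z is None: return c+r*d['range_z'][int(v),int(u)]
    return c+r*(z-c[2])/r[2]
def pix(d,p):
    q=d['extrinsics'][:3,:3]@np.array(p)+d['extrinsics'][:3,3];q=d['camera_matrix']@q
    return q[:2]/q[2]
E
python3 - <<'E'
from h import *
s=manip.get_state();print(s)
for n in('top','side'):
    d=shot(n,n+'0.png');E=d['extrinsics'];print(n,(-E[:3,:3].T@E[:3,3]).round(),E[:3,:3].round(2).tolist())
    np.savez('/tmp/'+n+'0.npz',**d)
E
```

```text
pics
{'time_s': 0.0, 'joint_pos': array([-1.29402662e+00,  3.42749731e-01,  1.52502219e+00, -7.02473690e-06,
        1.27539020e+00, -1.45993217e-01]), 'qd': array([-0.00119437, -0.00140048, -0.00022964,  0.00023339,  0.00053286,
       -0.00038889]), 'tau': array([-1.46781302e-03, -4.31246245e+01, -2.44219333e+01,  7.17184972e-02,
        5.59122430e-02, -1.17765535e-04]), 'tcp_pos': array([ 215.29088201, -478.31693173,  189.22918468]), 'eef_rot': array([ 0.59414072, -0.59341251,  0.3843836 , -0.38354613]), 'wrist_force': array([ 0.30242956, -0.21131676, -0.06451899]), 'torque': array([ 0.00700929, -0.01277577,  0.00173247]), 'finger_gap': 91.80872959265363}
top [ 395.   18. 1023.] [[-0.02, -1.0, -0.02], [-0.98, 0.02, -0.19], [0.19, 0.02, -0.98]]
side [345. 582. 708.] [[-0.92, -0.4, -0.01], [-0.28, 0.66, -0.7], [0.28, -0.64, -0.71]]
```

View pics/top0.png

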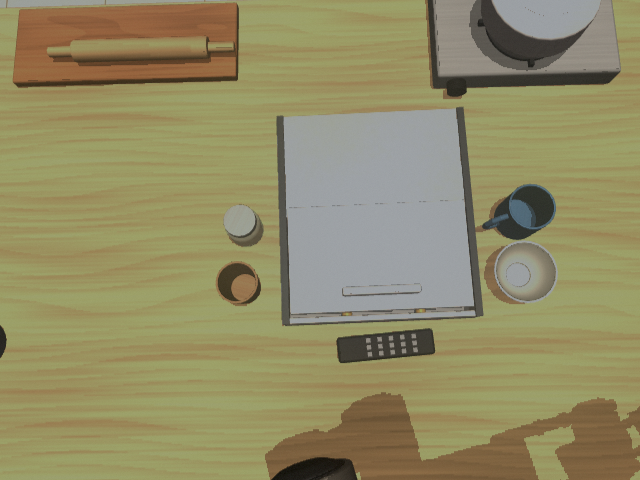

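View pics/side0.png

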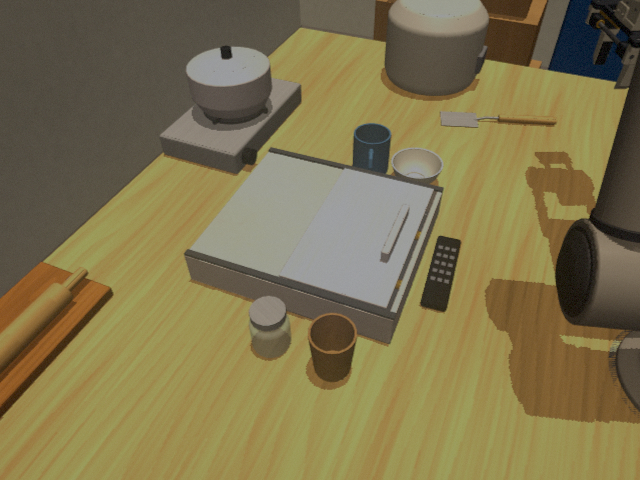

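The top view shows the ridge from about (343,291) to (421,288), box corners near (284,325), (482,316), (277,117) and (463,108), and the remote at (386,346) just in front. The side view confirms this layout.

```bash
python3 - <<'E'
from h import *
d=dict(np.load('/tmp/top0.npz'))
for n,u,v,z in [('rl',343,291,94),('rr',421,288,94),('NL',284,325,64),('NR',482,316,64),('FL',277,117,64),('FR',463,108,64)]:
    print(n,world(d,u,v,z).round(1))
# ridge by depth
H,W=d['range_z'].shape
uu,vv=np.meshgrid(np.arange(W),np.arange(H))
K=d['camera_matrix'];E=d['extrinsics']
r=np.stack([uu,vv,np.ones_like(uu)],-1)@np.linalg.inv(K).T*d['range_z'][...,None]
P=(r-E[:3,3])@E[:3,:3]
m=(P[...,2]>86)&(P[...,2]<105)&(uu>310)&(uu<450)&(vv>250)&(vv<310)
pts=P[m];print(len(pts),np.median(pts[:,2]));print(cv2.minAreaRect(pts[:,:2].astype(np.float32)))
m=(P[...,2]>58)&(P[...,2]<110)&(uu>270)&(uu<490)&(vv>100)&(vv<330)
n,l,st,c=cv2.connectedComponentsWithStats(m.astype(np.uint8));k=1+st[1:,4].argmax()
print(cv2.minAreaRect(P[l==k][:,:2].astype(np.float32)),cv2.boxPoints(cv2.minAreaRect(P[l==k][:,:2].astype(np.float32))))
hsv=cv2.cvtColor(d['frame'],cv2.COLOR_BGR2HSV)
for n,(u0,v0,u1,v1) in dict(cup=(210,255,265,310),jar=(215,200,265,250),bowl=(485,235,565,308),mug=(480,180,560,240),remote=(330,325,440,365)).items():
    q=P[v0:v1,u0:u1].reshape(-1,3);q=q[(q[:,2]>10)&(q[:,2]<120)];print(n,q.min(0).round(),q.max(0).round())
E
```

```text
rl [491.7   5.1  94. ]
rr [ 493.9 -123.6   94. ]
NL [439.5 105.9  64. ]
NR [ 447.8 -227.8   64. ]
FL [814.8 116.6  64. ]
FR [ 822.1 -221.2   64. ]
679 94.03840587217712
((493.8329162597656, -58.69146728515625), (14.551323890686035, 127.95988464355469), 1.1611014604568481)
((633.1260986328125, -55.259857177734375), (376.547119140625, 339.97711181640625), 1.33161199092865) [[ 440.953    110.30751]
 [ 448.85376 -229.57777]
 [ 825.2992  -220.82722]
 [ 817.39844  119.05806]]
cup [477. 148.  10.] [547. 218.  95.]
jar [587. 148.  10.] [646. 211.  90.]
bowl [ 471. -366.   10.] [ 596. -258.   57.]
mug [ 589. -357.   10.] [ 669. -245.   98.]
remote [ 375. -154.   10.] [432.  17.  25.]
```

```bash
python3 -m crank '[[0,0.3,0.5,0,-0.4],[0,0.9,1.5,0,-1.2],[0,1.5,2.5,0,-2],[0,2.1,3.5,0,-2.8],[0,2.7,4.5,0,-3.4],[0,3.3,5.5,0,-3.8],[0,3.7,6.2,0,-3.8],[0,3.9,6.5,0,-3.8]]'; python3 -m crank '[[0,0.3,0.5,0,0],[0,0.6,1.0,0,0],[0,0.9,1.6,0,0],[0,1.0,1.9,0,0],[0,1.0,1.9,0,-0.02],[0,1.0,1.9,-0.5,-0.02],[0,1.0,1.9,-1,-0.02],[0,1.0,1.9,-1.3,-0.02]]'
```

```text
time_s: 1.1
tcp_pos: [410.9, -151.6, 189.7]
eef_rot: [-0.507, 0.507, -0.493, 0.493]
wrist_force: [0.3, 0.2, 0.4]
finger_gap: 16.2
time_s: 2.1
tcp_pos: [459.4, -59.8, 123.8]
eef_rot: [-0.505, 0.506, -0.495, 0.494]
wrist_force: [-0.2, -0.1, -0.3]
finger_gap: 0.4
```

```bash
python3 -m crank '[[0,0,0,-0.5,0],[0,0,0,-0.86,0],[0,0.1,0,-0.88,0],[0,0.2,0,-0.88,0],[0,0.3,0,-0.88,0],[0,0.5,0.01,-0.88,0],[0,0.7,0.01,-0.88,0],[0,0.9,0.02,-0.88,0]]'; python3 -c "
from h import *
shot('side','side1.png')"
```

```text
time_s: 3.1
tcp_pos: [506.3, -57.8, 81.0]
eef_rot: [0.506, -0.506, 0.494, -0.494]
wrist_force: [0.2, -0.2, 0.3]
finger_gap: 0.4
```

View pics/side1.png

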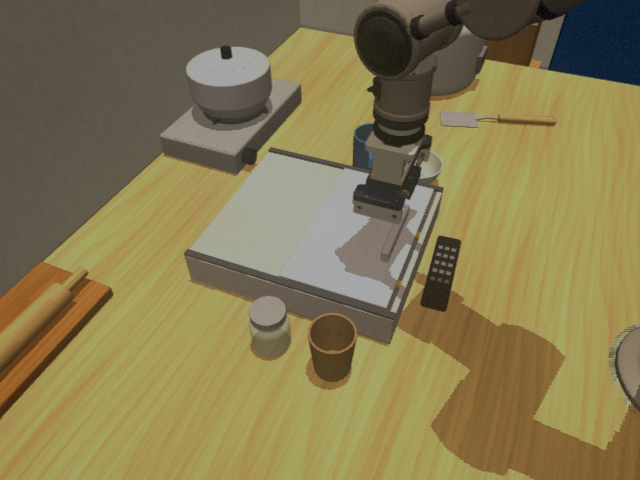

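The ridge still sits at about (397,232) and the gripper (385,200) seems to be beside or beyond it, so I need to check where the ridge and fingertips really are.

```bash
python3 - <<'E'
from h import *
s=manip.get_state();print(s['tcp_pos'],s['wrist_force'])
d=shot('side');t=shot('top')
print(pix(d,s['tcp_pos']),pix(t,s['tcp_pos']), pix(d,[493.8,-58.7,94]))
def P(d):
    H,W=d['range_z'].shape;uu,vv=np.meshgrid(np.arange(W),np.arange(H))
    return (np.stack([uu,vv,np.ones_like(uu)],-1)@np.linalg.inv(d['camera_matrix']).T*d['range_z'][...,None]-d['extrinsics'][:3,3])@d['extrinsics'][:3,:3]
p=P(d)
q=p[225:262,375:412].reshape(-1,3);q=q[(q[:,2]>82)&(q[:,2]<100)];print('ridge',q.min(0),q.max(0),np.median(q,0))
a=cv2.resize(d['frame'][140:280,320:460],None,fx=4,fy=4,interpolation=cv2.INTER_CUBIC)
cv2.imwrite('pics/crop1.png',a)
E
```

```text
[507.55860204 -57.8213271   81.08195906] [ 0.78458935 -0.43712478  0.08257045]
[386.55827812 229.6377386 ] [380.13581384 281.59250729] [394.89791551 226.04529908]
ridge [482.65542779 -73.93085341  82.07277495] [498.2571525    9.37034259  95.94834661] [489.12777142 -23.26373208  92.4925162 ]
```

View pics/crop1.png

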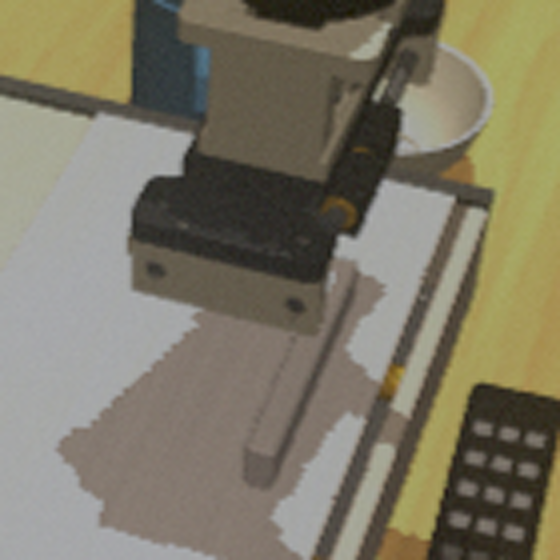

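The crop shows the gripper's lower edge (beige plate, crop (130–330, 240–330)) apparently above the cover, with no fingertip at the ridge; I'll measure its points.

```bash
python3 - <<'E'
from h import *
for n in('side','top'):
    d=shot(n,'now_%s.png'%n)
    H,W=d['range_z'].shape;uu,vv=np.meshgrid(np.arange(W),np.arange(H))
    p=(np.stack([uu,vv,np.ones_like(uu)],-1)@np.linalg.inv(d['camera_matrix']).T*d['range_z'][...,None]-d['extrinsics'][:3,3])@d['extrinsics'][:3,:3]
    if n=='side':
        for u,v in [(355,205),(378,212),(398,218),(398,210),(356,190),(390,190),(404,195),(395,232),(400,222),(385,225),(406,210),(408,205)]: print(u,v,p[v,u].round())
    m=(p[...,2]>100)&(p[...,2]<130)&(abs(p[...,0]-520)<120)&(abs(p[...,1]+60)<120); q=p[m]
    print(n,len(q),q.min(0) if len(q) else 0,q.max(0) if len(q) else 0)
    if n=='top': cv2.imwrite('pics/top_now.png',cv2.resize(d['frame'][180:360,240:500],None,fx=3,fy=3))
E
```

```text
355 205 [537.  31. 200.]
378 212 [502.  28. 195.]
398 218 [470.  29. 195.]
398 210 [470.  38. 218.]
356 190 [538.  27. 225.]
390 190 [492.   8. 226.]
404 195 [470.  11. 225.]
395 232 [489. -44.  95.]
400 222 [467.  28. 188.]
385 225 [517. -78.  71.]
406 210 [ 489. -107.   93.]
408 205 [ 489. -121.   94.]
side 0 0 0
top 0 0 0
```

View pics/top_now.png

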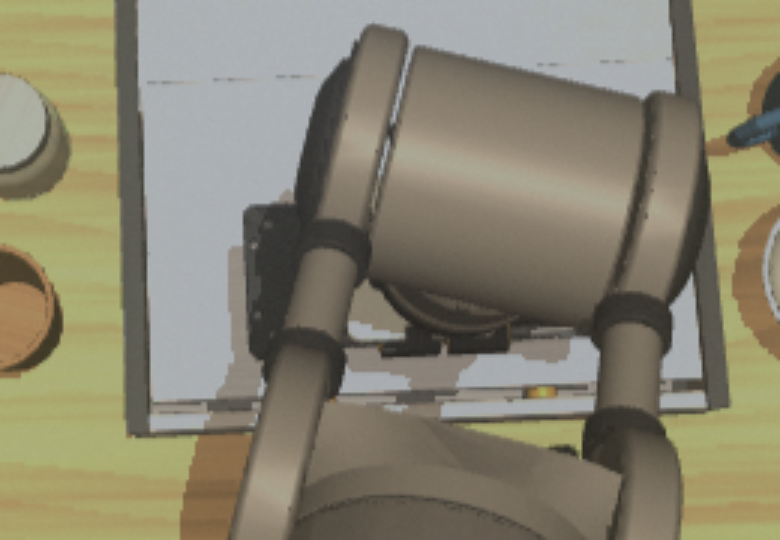

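The gripper body's underside measures about z 190 where the reported TCP (81) implies 147. I'll compare the initial picture's fingertips with the initial reported TCP.

```bash
python3 - <<'E'
from h import *
d=dict(np.load('/tmp/side0.npz'))
print(pix(d,[215.3,-478.3,189.2]))
H,W=d['range_z'].shape;uu,vv=np.meshgrid(np.arange(W),np.arange(H))
p=(np.stack([uu,vv,np.ones_like(uu)],-1)@np.linalg.inv(d['camera_matrix']).T*d['range_z'][...,None]-d['extrinsics'][:3,3])@d['extrinsics'][:3,:3]
m=(np.hypot(p[...,0]-215,p[...,1]+478)<130)&(p[...,2]>100)
q=p[m];print(len(q),q.min(0),q.max(0))
for lo in range(160,340,15):
    k=q[(q[:,2]>=lo)&(q[:,2]<lo+15)]
    if len(k): print(lo,len(k),k.min(0).round(),k.max(0).round())
cv2.imwrite('pics/grip0.png',cv2.resize(d['frame'][0:120,540:640],None,fx=5,fy=5))
d=shot('side')
p2=(np.stack([uu,vv,np.ones_like(uu)],-1)@np.linalg.inv(d['camera_matrix']).T*d['range_z'][...,None]-d['extrinsics'][:3,3])@d['extrinsics'][:3,:3]
m=(np.hypot(p2[...,0]-507,p2[...,1]+58)<130)&(p2[...,2]>98)&(uu<430);q=p2[m]
for lo in range(95,300,15):
    k=q[(q[:,2]>=lo)&(q[:,2]<lo+15)]
    if len(k): print('now',lo,len(k),k.min(0).round(),k.max(0).round())
s=manip.get_state();print(s['joint_pos'].round(3),s['tcp_pos'],s['finger_gap'])
E
```

```text
[600.98749344  92.81268725]
2994 [ 181.88009254 -561.25786331  224.45743566] [ 285.02095335 -375.36819733  383.44122455]
220 91 [ 182. -528.  224.] [ 246. -421.  235.]
235 204 [ 183. -531.  235.] [ 249. -412.  250.]
250 216 [ 185. -532.  250.] [ 250. -413.  265.]
265 196 [ 187. -537.  265.] [ 250. -413.  280.]
280 114 [ 190. -543.  280.] [ 282. -383.  295.]
295 536 [ 194. -543.  295.] [ 283. -381.  310.]
310 417 [ 196. -553.  310.] [ 285. -377.  325.]
325 718 [ 200. -561.  325.] [ 284. -375.  340.]
now 170 54 [ 466. -144.  181.] [535.  31. 185.]
now 185 522 [ 465. -144.  185.] [539.  32. 200.]
now 200 569 [ 465. -140.  200.] [540.  38. 215.]
now 215 1439 [ 465. -154.  215.] [539.  41. 230.]
now 230 348 [478. -60. 230.] [527.  -4. 245.]
now 245 272 [479. -32. 245.] [525.  -5. 260.]
now 260 341 [466. -71. 260.] [537.  -5. 275.]
now 275 859 [466. -66. 275.] [541.  -4. 290.]
now 290 555 [467. -77. 290.] [541. -18. 304.]
[-0.265  0.43   1.722 -0.     0.99   1.284] [505.04214642 -57.68780573  80.7930011 ] 0.4150991937280492
```

View pics/grip0.png

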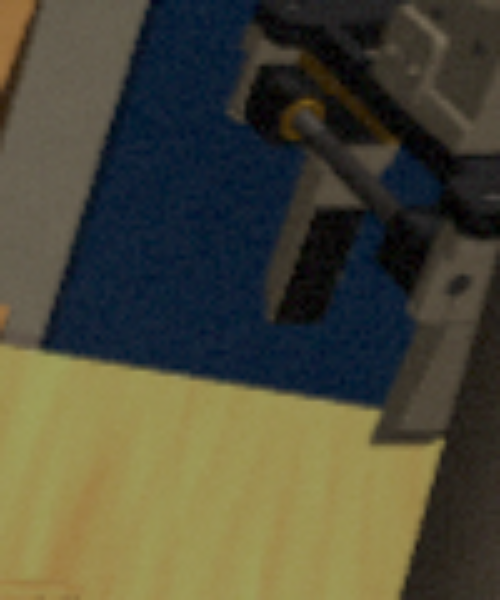

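The initial picture shows fingertips at about z 224 where the state says 189: the real tips are about 35 mm above the reported TCP, with xy agreeing. That explains passing over the ridge. I'll back off, then lower by that amount.

```bash
python3 -m crank '[[0,-0.4,0,0,0],[0,-0.8,-0.02,0,0],[0,-0.9,-0.02,0,0],[0,-0.9,-0.02,-0.2,0],[0,-0.9,-0.02,-0.4,0],[0,-0.9,-0.02,-0.6,0],[0,-0.9,-0.02,-0.7,0],[0,-0.9,-0.02,-0.7,0]]'; python3 - <<'E'
from h import *
d=shot('side')
H,W=d['range_z'].shape;uu,vv=np.meshgrid(np.arange(W),np.arange(H))
p=(np.stack([uu,vv,np.ones_like(uu)],-1)@np.linalg.inv(d['camera_matrix']).T*d['range_z'][...,None]-d['extrinsics'][:3,3])@d['extrinsics'][:3,:3]
m=(abs(p[...,0]-462)<60)&(abs(p[...,1]+58)<110)&(p[...,2]>75);q=p[m]
for lo in range(75,180,10):
    k=q[(q[:,2]>=lo)&(q[:,2]<lo+10)]
    if len(k): print('now',lo,len(k),k.min(0).round(),k.max(0).round())
cv2.imwrite('pics/crop2.png',cv2.resize(d['frame'][140:280,340:480],None,fx=4,fy=4))
E
```

```text
time_s: 4.4
tcp_pos: [460.2, -58.7, 45.4]
eef_rot: [-0.505, 0.506, -0.495, 0.494]
wrist_force: [0.0, -0.8, 0.7]
finger_gap: 0.3
now 75 51 [483. -33.  75.] [496.   9.  85.]
now 85 148 [483. -29.  85.] [498.   8.  95.]
now 95 6 [488. -18.  95.] [493.   6.  96.]
now 145 183 [ 421. -145.  147.] [494.  31. 155.]
now 155 338 [ 420. -141.  155.] [495.  32. 165.]
now 165 432 [ 420. -155.  165.] [495.  36. 175.]
now 175 239 [ 420. -147.  175.] [493.  39. 185.]
```

View pics/crop2.png

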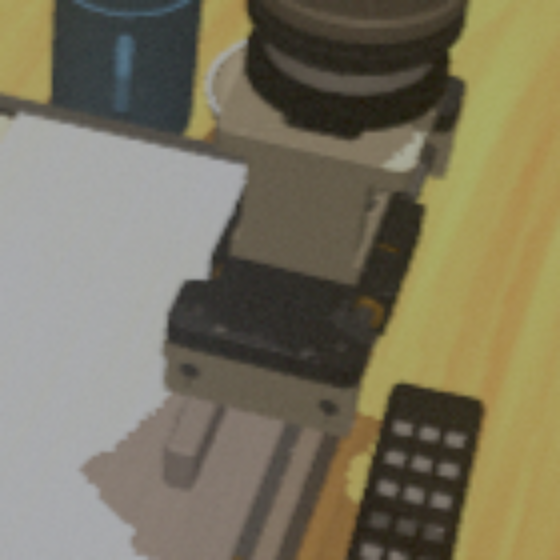

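Body underside now z≈147, so the 35 mm offset holds and the tips are at about z 80, in front of the ridge. Start pushing.

```bash
python3 -m crank '[[0,0.1,0,0,0],[0,0.2,0,0,0],[0,0.3,0.01,0,0],[0,0.4,0.01,0,0],[0,0.5,0.01,0,0],[0,0.6,0.01,0,0],[0,0.7,0.02,0,0],[0,0.8,0.02,0,0]]'
```

```text
time_s: 5.45
tcp_pos: [500.7, -57.8, 45.9]
eef_rot: [-0.506, 0.506, -0.494, 0.494]
wrist_force: [-2.4, -0.6, 1.7]
finger_gap: 0.5
```

```bash
python3 -m crank '[[0,0.2,0,0,0],[0,0.5,0.01,0,0],[0,0.8,0.02,0,0],[0,1.1,0.02,0,0],[0,1.4,0.03,0,0],[0,1.7,0.04,0,0],[0,2.0,0.05,0,0],[0,2.2,0.05,0,0]]'; python3 -m crank '[[0,0.1,0,0,0],[0,0.2,0,0,0],[0,0.28,0,0,0],[0,0.34,0,0,0],[0,0.38,0,0,0],[0,0.42,0,0,0],[0,0.46,0,0,0],[0,0.46,0,0,0]]'
```

```text
time_s: 6.45
tcp_pos: [611.4, -55.2, 45.8]
eef_rot: [0.506, -0.506, 0.494, -0.494]
wrist_force: [-2.8, -0.2, 1.7]
finger_gap: 0.1
time_s: 7.45
tcp_pos: [631.3, -55.1, 45.8]
eef_rot: [-0.505, 0.507, -0.496, 0.493]
wrist_force: [-9.6, 2.5, 4.2]
finger_gap: 0.3
```

```bash
python3 -m crank '[[0,0.03,0,0,0],[0,0.06,0,0,0],[0,0.08,0,0,0],[0,0.08,0,0,0],[0,0.08,0,0,0],[0,0.08,0,0,0],[0,0.08,0,0,0],[0,0.08,0,0,0]]'; python3 -m crank '[[0,-0.3,0,0,0],[0,-0.8,0,0.3,0],[0,-0.8,0,1.2,0],[0,-0.8,0,2.2,0],[0,-1.2,0.6,2.8,0],[0,-2.0,1.6,2.9,0],[0,-2.9,2.6,2.9,0],[0,-3.7,3.6,2.9,0]]'; python3 - <<'E'
from h import *
d=shot('top','top2.png');np.savez('/tmp/top2.npz',**d);np.savez('/tmp/side2.npz',**shot('side','side2.png'))
E
```

```text
time_s: 8.45
tcp_pos: [631.1, -55.0, 45.8]
eef_rot: [-0.503, 0.509, -0.498, 0.491]
wrist_force: [-24.4, 2.0, 15.1]
finger_gap: 0.2
time_s: 9.45
tcp_pos: [457.5, 119.4, 191.8]
eef_rot: [0.506, -0.504, 0.493, -0.496]
wrist_force: [0.7, 0.1, -0.5]
finger_gap: 0.8
```

View pics/top2.png

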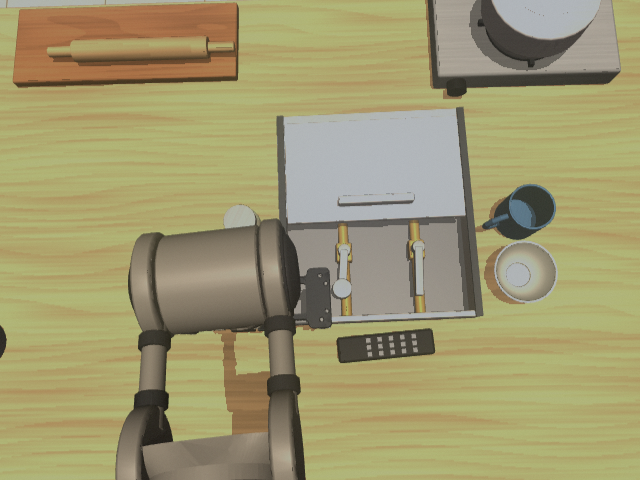

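The cover is at its stop (force rose to 24 N without motion, the plate's near edge at row 220), and the marked handle is the left one: head at (342,288), axis (344,250). The plain one is at (417,250)–(419,296).

```bash
cat > meas.py <<'E'
from h import *
O=np.array([550.4,-57.2]);a=.0225;ex=np.array([np.cos(a),np.sin(a)]);ey=np.array([-ex[1],ex[0]])
def box(p): p=np.array(p)[:2]-O;return np.array([p@ex,p@ey])
def wor(b): return O+b[0]*ex+b[1]*ey
def cloud(d):
    H,W=d['range_z'].shape;uu,vv=np.meshgrid(np.arange(W),np.arange(H))
    return (np.stack([uu,vv,np.ones_like(uu)],-1)@np.linalg.inv(d['camera_matrix']).T*d['range_z'][...,None]-d['extrinsics'][:3,3])@d['extrinsics'][:3,:3]
def handles(d):
    p=cloud(d);b=(p[...,:2]-O)
    bx=b@ex;by=b@ey;z=p[...,2]
    for n,y0 in(('plain',-72),('marked',58)):
        m=(z>46)&(z<66)&(bx>-90)&(bx<60)&(abs(by-y0-(20 if y0>0 else 0))<(78 if y0>0 else 50))
        if n=='marked': m&=by>15
        x=bx[m]-20;y=by[m]-y0;r=np.hypot(x,y);k=(r>40)&(r<92);f=(r>25)
        print(n,m.sum(),'far centroid r>40',x[k].mean().round(1),y[k].mean().round(1),'angle',np.arctan2(y[k].mean(),-x[k].mean()).round(3),'rmax',r[k].max() if k.any() else 0,'z',np.median(z[m]))
    m=(z>85)&(z<102)&(bx>-90)&(bx<130)&(abs(by)<80)&(p[...,0]>600)
    if m.sum(): print('ridge box x',np.median(bx[m]),'cover',(np.median(bx[m])+71)/1000, m.sum())
E
python3 - <<'E'
from meas import *
for n in('top','side'):
    d=dict(np.load('/tmp/%s2.npz'%n));print(n);handles(d)
d=dict(np.load('/tmp/top2.npz'))
print('head',box(world(d,342,288,58)),'plain end axis',box(world(d,417,248,56)),'marked ax',box(world(d,344,252,56)))
for t in np.radians([-10,0,10,20,30,40,50,60,70,80,90,95]):
    c=np.array([20,58])+68*np.array([-np.cos(t),np.sin(t)])-17*np.array([np.sin(t),np.cos(t)])-[9.5,19]
    print(np.degrees(t).round(),wor(c).round(1))
E
```

```text
top
plain 500 far centroid r>40 -63.0 3.9 angle 0.061 rmax 85.34294935382084 z 56.021236547112736
marked 611 far centroid r>40 -64.8 6.3 angle 0.097 rmax 84.93935171042634 z 57.253843300192386
ridge box x 98.3084378923081 cover 0.16930843789230812 669
side
plain 0 far centroid r>40 nan nan angle nan rmax 0 z nan
marked 578 far centroid r>40 -65.7 12.0 angle 0.18 rmax 88.0820321023413 z 55.05557207922789
ridge box x 95.23276060308683 cover 0.16623276060308684 446
head [-48.25767777  64.46903403] plain end axis [ 15.93444489 -69.31748769] marked ax [14.68844902 57.92626022]
-10.0 [496.7 -48. ]
0.0 [492.4 -36.5]
10.0 [490.2 -24.5]
20.0 [490.2 -12.3]
30.0 [ 4.922e+02 -2.000e-01]
40.0 [496.3  11.3]
50.0 [502.4  21.9]
60.0 [510.2  31.3]
70.0 [519.5  39.2]
80.0 [530.   45.4]
90.0 [541.5  49.6]
95.0 [547.5  51. ]meas.py:15: RuntimeWarning: Mean of empty slice.
  print(n,m.sum(),'far centroid r>40',x[k].mean().round(1),y[k].mean().round(1),'angle',np.arctan2(y[k].mean(),-x[k].mean()).round(3),'rmax',r[k].max() if k.any() else 0,'z',np.median(z[m]))
  ret = ret.dtype.type(ret / rcount)
  return _methods._mean(a, axis=axis, dtype=dtype,
```

```bash
python3 -m crank '[[0,0.2,-0.6,0,0],[0,0.4,-1.6,0,0],[0,0.6,-2.6,0,0],[0,0.7,-3.3,0,0],[0,0.7,-3.44,0,0],[0,0.7,-3.44,-0.6,0],[0,0.7,-3.44,-1.4,0],[0,0.7,-3.44,-2.0,0]]'; python3 -m crank '[[0,0,0,-0.3,0],[0,0,0,-0.6,0],[0,0,0,-0.9,0],[0,0,0,-1.2,0],[0,0,0,-1.4,0],[0,0,0,-1.55,0],[0,0,0,-1.64,0],[0,0,0,-1.64,0]]'; python3 -c "
from h import *
d=shot('side');cv2.imwrite('pics/side3.png',cv2.resize(d['frame'][130:310,300:480],None,fx=3,fy=3))"
```

```text
time_s: 10.55
tcp_pos: [492.7, -53.2, 89.9]
eef_rot: [0.506, -0.506, 0.494, -0.494]
wrist_force: [-0.6, 0.4, 0.1]
finger_gap: 0.5
time_s: 11.55
tcp_pos: [492.5, -53.5, 8.8]
eef_rot: [-0.506, 0.506, -0.494, 0.494]
wrist_force: [0.1, -0.3, 0.5]
finger_gap: 0.3
```

View pics/side3.png

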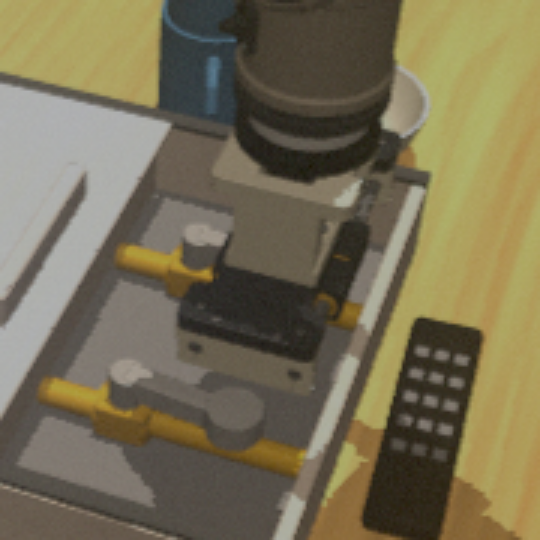

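The handle with the round head lies free to the left of the gripper; the fingers are between the two valves and clear. Now sweep along the arc.

```bash
python3 -m crank '[[0,0,0.16,0,0],[0,-0.03,0.33,0,0],[0,-0.05,0.57,0,0],[0,-0.05,0.7,0,0],[0,-0.05,0.82,0,0],[0,-0.03,0.94,0,0],[0,0,1.06,0,0],[0,0.07,1.29,0,0]]'; python3 -c "
from meas import *
handles(shot('side'))"
```

```text
time_s: 12.6
tcp_pos: [495.3, 11.3, 8.8]
eef_rot: [-0.505, 0.506, -0.495, 0.494]
wrist_force: [-4.1, -1.5, 2.0]
finger_gap: 0.5
plain 4 far centroid r>40 -83.2 9.0 angle 0.108 rmax 84.46701368086728 z 53.706709591217674
marked 151 far centroid r>40 -59.1 55.0 angle 0.749 rmax 88.4092013428389 z 53.318965297407075
ridge box x 95.13636407656769 cover 0.1661363640765677 452
```

```bash
python3 -m crank '[[0,0.06,0.1,0,0],[0,0.13,0.21,0,0],[0,0.2,0.3,0,0],[0,0.28,0.4,0,0],[0,0.37,0.48,0,0],[0,0.47,0.56,0,0],[0,0.57,0.63,0,0],[0,0.68,0.68,0,0]]'; python3 -m crank '[[0,0.06,0.03,0,0],[0,0.12,0.06,0,0],[0,0.18,0.08,0,0],[0,0.23,0.1,0,0],[0,0.27,0.1,0,0],[0,0.3,0.1,0,0],[0,0.32,0.1,0,0],[0,0.32,0.1,0,0]]'
```

```text
time_s: 13.65
tcp_pos: [530.6, 45.3, 9.1]
eef_rot: [0.506, -0.506, 0.494, -0.494]
wrist_force: [-3.0, 0.6, 3.4]
finger_gap: 0.4
time_s: 14.65
tcp_pos: [540.8, 49.7, 8.3]
eef_rot: [-0.503, 0.509, -0.497, 0.491]
wrist_force: [-17.1, -2.6, 10.8]
finger_gap: 0.2
```

The handle has hit its stop (17 N, tool held at x 540.8 against 541.5 expected at shut). Retreat and check.

```bash
python3 -m crank '[[0,-0.3,0,0,0],[0,-0.7,0,0,0],[0,-0.7,0,0.5,0],[0,-0.7,0,1.4,0],[0,-0.7,0,2.4,0],[0,-0.7,0,3.4,0],[0,-0.7,0,3.8,0],[0,-0.7,0,3.8,0]]'; python3 -m crank '[[0,-0.1,-0.6,0,0],[0,-0.4,-1.6,0,0],[0,-0.8,-2.7,0,0],[0,-1.2,-3.8,0,0],[0,-1.6,-4.9,0,0],[0,-2.1,-6,0,0],[0,-2.4,-6.8,0,0],[0,-2.5,-7.2,0,0]]';  python3 -m crank '[[0,-0.3,-0.5,0,0],[0,-0.6,-1.2,0,0],[0,-0.8,-1.6,0,0],[0,-0.8,-1.6,0,0],[0,-0.8,-1.6,0,0],[0,-0.8,-1.6,0,0],[0,-0.8,-1.6,0,0],[0,-0.8,-1.6,0,0]]'; python3 -W ignore - <<'E'
from meas import *
d=shot('top','top4.png');handles(d);s=shot('side');handles(s)
p=cloud(d)
for n,(u0,v0,u1,v1) in dict(cup=(210,255,265,310),jar=(215,200,265,250),bowl=(485,235,565,308),mug=(480,180,560,240),remote=(330,325,440,365)).items():
    q=p[v0:v1,u0:u1].reshape(-1,3);q=q[(q[:,2]>10)&(q[:,2]<120)];print(n,q.min(0).round(),q.max(0).round())
E
```

```text
time_s: 15.65
tcp_pos: [512.6, 49.8, 200.6]
eef_rot: [0.507, -0.504, 0.493, -0.496]
wrist_force: [1.0, 0.3, -0.8]
finger_gap: 0.3
time_s: 16.65
tcp_pos: [384.8, -311.7, 197.4]
eef_rot: [-0.505, 0.505, -0.496, 0.494]
wrist_force: [1.6, 0.3, -1.3]
finger_gap: 0.5
time_s: 17.65
tcp_pos: [346.2, -389.7, 199.1]
eef_rot: [-0.506, 0.506, -0.494, 0.494]
wrist_force: [-0.0, -0.3, 0.1]
finger_gap: 0.5
plain 505 far centroid r>40 -62.7 3.8 angle 0.061 rmax 85.22248949914365 z 55.90833023640209
marked 628 far centroid r>40 -1.1 64.2 angle 1.554 rmax 83.70364313985502 z 57.16814280529276
ridge box x 98.32306004263727 cover 0.16932306004263728 671
plain 411 far centroid r>40 -63.8 6.8 angle 0.106 rmax 87.57221578572594 z 54.14006280183913
marked 581 far centroid r>40 -3.7 68.5 angle 1.516 rmax 86.36043156528683 z 55.66496416893073
ridge box x 95.31224643738324 cover 0.16631224643738324 447
cup [476. 148.  10.] [547. 218.  96.]
jar [587. 149.  10.] [646. 211.  92.]
bowl [ 471. -367.   10.] [ 596. -257.   56.]
mug [ 589. -358.   10.] [ 668. -245.   96.]
remote [ 375. -153.   11.] [432.  17.  26.]
```

View pics/top4.png

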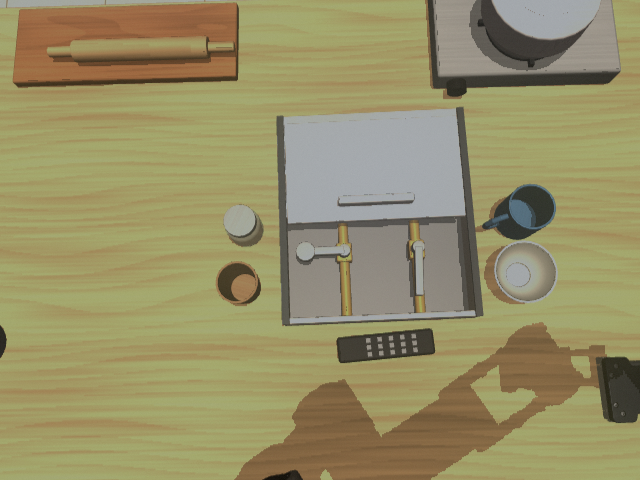

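The marked handle now points left, head at (306,251), square across its pipe. The plain handle (418,248)–(420,295), the ridge (row 199) and all the objects are unchanged.

```bash
python3 -c "
from h import *
print(manip.job_done())"
```

```text
the job is handed in; nothing more can be done
None
```

The valve is shut, and I handed the job in at about 17.7 s. I pushed the cover back by its ridge to its stop. Then I turned the marked handle, on the left-hand valve, clockwise to its stop and moved the arm clear.

**Last checks**
- **Cover:** it measures 0.169 m back from the top camera and 0.166 m from the side, against 0.170 nominal. At the stop the force rose to 24 N with no further movement.
- **Marked handle:** it reads 1.554 rad from the top camera and 1.516 from the side, against 1.571. The side camera's readings were biased throughout. At the handle's stop the force was 17 N, with the tool within 1 mm of where I expected it for fully shut.
- **Plain handle:** unchanged at 0.061 rad from the top camera.
- **Other objects:** cup, jar, bowl, mug and remote are all within about 1–2 mm of where they started.

**What disagreed:** the fingertips are really about 35 mm higher than the reported TCP. Because of that, my first push passed over the ridge without touching it. I measured the offset in the camera images and allowed for it in every move after that.

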